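# Screw the lid onto the watch pressure tester

### The arm

A 6-joint arm with a two-finger parallel gripper is mounted at the origin on the work surface. World frame = base frame: x ahead of the robot, y to its left, z up, the work surface at z = 0. Lengths are in m, angles in rad, forces in N, time in s.
With the tool pointing down it reaches from about 0.425 to 0.95 m from the base axis. Payload 14.7 kg.
Tool frame: the origin (TCP) lies at the very end of the fingers, on their centre line; the grasp point (between the pads) lies 19 mm behind it (manip.grasp_offset is the distance from the TCP to the grasp point, in m); y points along the fingers, z is the direction in which the jaws open and shut, and the axes are right-handed (so a half turn about y gives the same grasp; the last joint's range is limited). The gripper opens to 85 mm and grips with 20 to 120 N. Pads are 22 mm wide; open, the fingers measure 114 mm over their backs; the gripper's body (76 mm by 85 mm) begins 54 mm behind the grasp point. The pads swing forward as they close: fully open they stand 13 mm farther back than shut.
Start: joints at [-1.304, 0.48, 1.596, -0, 1.065, -0.047], TCP at [0.201, -0.618, 0.231] pointing down, gripper open.
Joint ranges: [-2.75, 2.75], [-0.82, 2.05], [0.23, 2.67], [-1.56, 4.7], [0.09, 2.69], [-2.92, 2.92]. Speed limits (rad/s): [1.89, 1.89, 2.39, 3.01, 3.01, 3.01].

### API

Orientations are given as a rotation vector (axis times angle).
In Python, from bench import manip, grab_frame, camera_model, workorder, models gives the robot as it stands.
- The arm moves only by the tool move_arm, never from a script. Its arguments are lists of equal length, an entry for each row: "offset": the shift along the tool's x, y, z in mm, a list of three; "turn": the turn, a rotation vector about the tool's x, y, z in rad, a list of three; "claw": the closure, from -1 (fully open) to 1 (shut). In form: {"offset": [[tx, ty, tz], ...], "turn": [[rx, ry, rz], ...], "claw": [claw, ...]}. A call has 1 to 12 rows; each row shifts and turns the commanded pose from where the row before left it, along the tool's axes as they then stand; what a row does not reach is not made up. A row lasts 1/12 s, in which the tool goes at most 41.7 mm and 7.16 degrees, less where a joint would pass 70% of its speed; a pose out of reach is approached as far as the arm can. A call with a gripper value outside its range is refused whole. The fingers move at their own pace and stop on an object; "grip_force" is the grip in N (left out, the last holds). Time passes only in rows, so rows that do not move let the fingers close. It gives the time, the measured TCP pose, the force and the opening at its end, in the units of the state.
- manip.get_obs(): the state, without advancing time (a new reading comes with each control period).
- grab_frame(name): name is "side" or "top" or "wrist"; returns (picture, depth): 420x560x3 uint8, blue, green, red; 420x560 float32, m along the optical axis (not along the pixel's ray), 0 where there is no reading.
- camera_model(name): a dict with "intrinsics" (3x3 intrinsics, pixels), "R" (3x3) and "t" (3): a world point X has camera coordinates R X + t. Camera axes: x right, y down, z forward; pixel columns grow to the right and rows downward; lengths in m; the calibration is good to about 2 mm. A picture is of the moment at which its call begins: read the wrist's pose just before it. camera_model takes no time and is no camera call; for the wrist camera it gives the pose at the moment of the call.
- workorder.hand_in(): hands the job in, once; it reports no verdict.
Trained networks look in the newest picture that a camera, given by its name, has taken for a name from the list of things; names that differ only in an ending like _2 or _b are one class to them, and where a whole thing is asked for, a point or a joint stands for the part that bears it (a point fixed in the world has none). Each returns a list of dicts, best first, with "score" (0 to 1); they miss things now and then, are a little off and sometimes report something else, mostly with a low value. They report only what shows in the picture. A call takes as long as a camera call. They do not tell look-alikes from the thing itself.
- models.search_frame(camera, target): "rect" ([left, top, width, height] as shares, 0 to 1, of the picture: columns of its width, rows of its height, round what is visible of it).
The state is a dict: "time_s": time; "joint_pos": joint angles; "qvel": joint speeds; "tau": joint torques, N m; "tcp_pos": TCP position; "tcp_rot": TCP orientation; "ft_force": force on the tool from outside, world axes, zero at the start; "wrist_torque": the same for the moment, N m; "width": finger opening in m.
Only numpy, scipy, OpenCV 4.12 (cv2) and the standard library are available. Lean on these libraries where they do the work, as an engineer would, in place of code of your own. Each camera call takes 0.05 s, during which the arm holds its last target.

### The job

Close the watch pressure tester: take the loose lid by its bar grip, set it level on the threaded neck and turn it backwards (anticlockwise from above) until you feel its thread climb to the top and click down past the thread starts. Then turn it forwards (clockwise) until it is hand-tight on the rubber gasket and let go. Keep the load on thread and gasket light so that neither is damaged, and leave the oil bottle, the parts dish and the clock movement where they are.

Things in the scene. Friction and masses are not known exactly. Their poses are not given: they have to be found in the camera images.
- tester: Watch pressure tester, fixed: grey base 200 x 125 x 18 mm, clear chamber 82 mm across (a watch inside), aluminium shoulder 88 mm across, its top 125 mm above the bench, and on it an open threaded neck 56 mm across. Gauge (to 80 mm high) and hand pump (to 105 mm) stand 50 to 125 mm from the chamber's axis along +x. Origin on that axis at bench height, z up.
- mouth (a point): Centre of the tester's mouth: on the neck's axis, level with the top of the unsqueezed gasket, 150 mm above the bench; z up. The lid, screwed on, is coaxial with it.
- starts (a point): On the neck's axis, 11 mm below the mouth: height of the three thread starts (upper ends of the ridges), 120 degrees apart, at angles that differ each time and that no measured pose tells. Right-hand three-start thread: ridges 63 mm over, 2.6 mm thick, each running down clockwise (from above) over 190 degrees at 18 mm per turn.
- seat (a point): On the neck's axis, 20.5 mm below the mouth: where the lid's lower edge is when it just meets the gasket, about 80 degrees clockwise from the click. Then 1.2 mm of thread play (25 degrees) is taken up and the lid tightens over the next 10 to 35 degrees, the torque growing by about 0.14 N m per 10 N on the gasket. The thread is oiled and stays where it is left.
- gasket: Black rubber ring 52 mm across, 5 mm wide, in the neck's top; it gives about 1 mm per 20 N. It seals when the lid loads it with 8 N or more and is damaged above 40 N; the thread is damaged if the lid is pressed on it with over 50 N. Origin at the mouth.
- lid: Loose aluminium screw lid, about 0.3 kg, lying skirt down on the bench: 75 mm across, 26.5 mm high, on top a black bar grip 58 mm long (along the lid's x), 16 mm wide (y), 30 mm high; 56.5 mm high in all. Skirt 67 mm inside, 20.5 mm deep. Origin at the centre of the skirt's lower edge, z up.
- skirt (a point): On the lid's axis 2.5 mm above its lower edge, at the height of three short thread segments inside the skirt, 120 degrees apart, 57 mm between them. Set on the neck, the lid rests with its lower edge 11 to 17 mm below the mouth, by its angle; anticlockwise it rides up to 11 mm, then, after at most 120 degrees, drops 6 mm: the click.
- grip (a point): Middle of the bar grip, 43 mm above the lid's lower edge; axes as the lid's. If the fingers stand a few mm clear of the bar and only turn it, the lid's own weight makes it follow the thread. Should only one side drop at the click, the lid leans by about 0.1 rad until a little more back turn or a light press on its top brings it level.
- oil: Bystander: small amber oil bottle with a black cap, 36 mm across, 78 mm high; origin at its foot.
- dish: Bystander: teal dish of small metal parts, 94 mm across, 22 mm high; origin at its foot.
- movement: Bystander: black quartz clock movement, 56 x 56 x 16 mm with a short brass and white shaft on top (32 mm high in all); origin at its foot.
Not all that is in view belongs to the job. Of the things that look like the lid, take the one that is farthest to the robot's left at the start.

How it is judged:
By the outcome, as a careful person would: the job done as asked, in the order asked, and still so for the second after the job is handed in, with the robot touching nothing.
It also fails if it takes over 67 s, if anything falls off the work surface, if the arm or the gripper's body presses on something with over 40 N, if the wrist force passes 120 N, or if a joint passes its speed limit or range.

## Working session

There is one attempt and no reset: what is moved stays moved. The work goes in short steps, Python scripts to look and compute and a tool call to move; the robot and the scene stay as the last step left them, time stands still between calls to the robot, and variables do not carry over. Pictures are saved under pics/ and viewed, and the job is handed in when it is done.

Besides the shell and the picture viewer there is one more tool, called after "Request:" as a command line: name --argument value ..., lists and objects as JSON in quotes. move_arm: Moves the arm, as the interface text tells. Its arguments: {"type":"object","properties":{"offset":{"type":"array"},"turn":{"type":"array"},"claw":{"type":"array"},"grip_force":{"type":"number"}},"required":["offset","turn","claw"]}

```bash
ls; mkdir -p pics
cat > h.py <<'E'
import numpy as np,cv2
from bench import manip,grab_frame,camera_model,workorder,models
from scipy.spatial.transform import Rotation as Ro
def snap(n,f):
    m=camera_model(n); im,d=grab_frame(n); cv2.imwrite('pics/%s.png'%f,im); np.savez('pics/%s.npz'%f,im=im,d=d,K=m['intrinsics'],R=m['R'],t=m['t']); return im,d,m
def world(d,m):
    K=np.array(m['intrinsics']);R=np.array(m['R']);t=np.array(m['t'])
    v,u=np.mgrid[:d.shape[0],:d.shape[1]]
    P=np.stack([(u-K[0,2])/K[0,0]*d,(v-K[1,2])/K[1,1]*d,d],-1)
    W=(P-t)@R; W[d<=0]=np.nan; return W
def st():
    o=manip.get_obs()
    for k,v in o.items(): print(k,np.round(v,4))
E
python3 - <<'E'
from h import *
st(); print(manip.grasp_offset)
print(Ro.from_rotvec(manip.get_obs()['tcp_rot']).as_matrix().round(3))
for n in ['side','top']:
    im,d,m=snap(n,n+'0'); print(n,np.round(m['t'],3), (-np.array(m['R']).T@np.array(m['t'])).round(3))
for tgt in ['lid','tester','oil','dish','movement']:
    for n in ['side','top']:
        for r in models.search_frame(n,tgt)[:5]:
            x=r['rect'];print(tgt,n,round(r['score'],2),[int(x[0]*560),int(x[1]*420),int(x[2]*560),int(x[3]*420)])
print(manip.get_obs()['time_s'])
E
```

```text
pics
time_s 0.0
joint_pos [-1.3036  0.4809  1.5969  0.      1.0651 -0.0466]
qvel [-0.0011 -0.0012  0.001  -0.0016  0.0017 -0.0007]
tau [-2.00000e-03 -9.50632e+01 -4.30179e+01 -3.00000e-04  1.21000e-02
  1.00000e-04]
tcp_pos [ 0.2006 -0.6179  0.2307]
tcp_rot [-0.3248  2.0534 -2.0508]
ft_force [ 0.5645  0.7968 -0.7975]
wrist_torque [ 0.0472  0.0455 -0.0005]
width 0.0855
0.0187
[[-0.951 -0.     0.309]
 [-0.309  0.001 -0.951]
 [-0.    -1.    -0.001]]
side [-0.59   0.065  1.405] [ 0.563 -0.907  1.089]
top [0.023 0.612 1.409] [ 0.499 -0.019  1.453]
lid side 0.9 [248, 193, 27, 34]
lid side 0.88 [231, 166, 26, 26]
lid side 0.86 [199, 189, 31, 34]
lid side 0.81 [285, 185, 26, 28]
lid top 0.97 [227, 198, 29, 27]
lid top 0.95 [205, 256, 31, 26]
lid top 0.95 [250, 231, 27, 30]
lid top 0.83 [245, 281, 28, 28]
tester side 0.69 [210, 241, 91, 70]
tester top 0.18 [323, 215, 50, 73]
oil side 0.85 [358, 201, 17, 24]
oil side 0.69 [234, 126, 23, 17]
oil top 0.68 [268, 137, 11, 21]
oil top 0.54 [206, 252, 28, 28]
dish side 0.92 [210, 339, 42, 42]
dish side 0.26 [236, 127, 23, 17]
dish top 0.78 [403, 246, 35, 35]
dish top 0.64 [205, 251, 26, 27]
movement side 0.74 [236, 123, 23, 19]
movement side 0.55 [226, 240, 26, 18]
movement side 0.41 [231, 167, 29, 24]
movement top 0.84 [134, 253, 25, 26]
movement top 0.6 [205, 254, 29, 27]
movement top 0.47 [321, 212, 51, 79]
0.6
```

Run:
```python
from h import *
a=cv2.imread('pics/top0.png');cv2.imwrite('pics/top0c.png',cv2.resize(a[110:330,90:460],(800,476),interpolation=cv2.INTER_CUBIC))
a=cv2.imread('pics/side0.png');cv2.imwrite('pics/side0c.png',cv2.resize(a[90:400,150:450],(580,600),interpolation=cv2.INTER_CUBIC))
```

```text
(no output)
```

View pics/top0c.png

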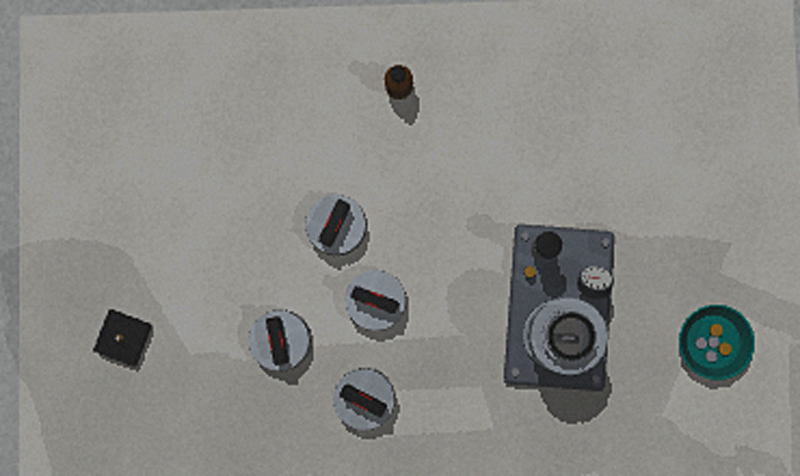

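View pics/side0c.png

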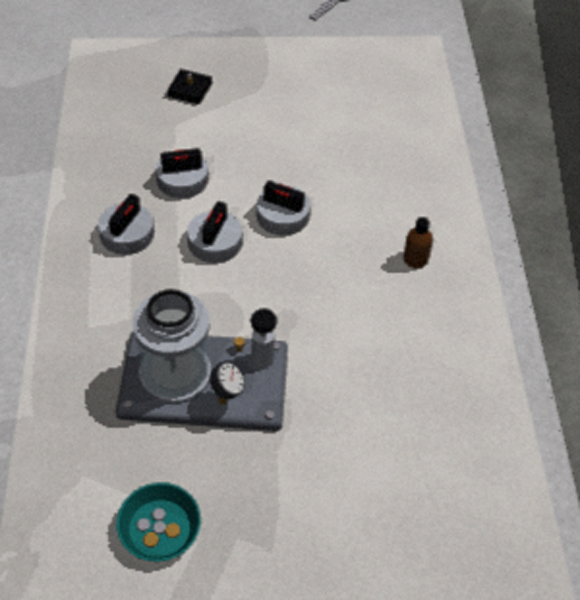

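Run:
```python
from h import *
z=np.load('pics/top0.npz');W=world(z['d'],z); print(z['R'].round(3))
for nm,(l,t,w,h) in dict(A=(227,198,29,27),B=(205,256,31,26),C=(250,231,27,30),D=(245,281,28,28),tester=(323,215,55,79)).items():
    w_=W[t-3:t+h+6,l-3:l+w+4].reshape(-1,3); w_=w_[np.isfinite(w_[:,2])]
    print(nm, 'zmax',w_[:,2].max().round(4))
    if nm!='tester':
        s=w_[(w_[:,2]>.02)&(w_[:,2]<.034)]; b=w_[(w_[:,2]>.05)&(w_[:,2]<.064)]
        mid=(s.max(0)+s.min(0))/2; c=b.mean(0)
        ev,V=np.linalg.eigh(np.cov(b[:,:2].T)); print(len(s),len(b),'disc',mid.round(4),np.ptp(s,0).round(3),'bar',c.round(4),'yaw',np.degrees(np.arctan2(V[1,1],V[0,1])).round(1))
    else:
        s=w_[(w_[:,2]>.14)&(w_[:,2]<.16)];print(len(s),((s.max(0)+s.min(0))/2).round(4),np.ptp(s,0).round(3))
        s=w_[(w_[:,2]>.118)&(w_[:,2]<.132)];print(len(s),((s.max(0)+s.min(0))/2).round(4),np.ptp(s,0).round(3))
```

```text
Traceback (most recent call last):
  File "h.py", line 7, in world
    K=np.array(m['intrinsics']);R=np.array(m['R']);t=np.array(m['t'])
               ~^^^^^^^^^^^^^^
KeyError: 'intrinsics is not a file in the archive'
```

```bash
sed -i "s/,K=m\['intrinsics'\]/,intrinsics=m['intrinsics']/" h.py
python3 - <<'E'
from h import *
import glob
for f in ['pics/top0.npz','pics/side0.npz']:
    z=dict(np.load(f)); z['intrinsics']=z.pop('K'); np.savez(f,**z)
z=np.load('pics/top0.npz');W=world(z['d'],z); print(z['R'].round(3))
for nm,(l,t,w,h) in dict(A=(227,198,29,27),B=(205,256,31,26),C=(250,231,27,30),D=(245,281,28,28),tester=(323,215,55,79)).items():
    w_=W[t-3:t+h+6,l-3:l+w+4].reshape(-1,3); w_=w_[np.isfinite(w_[:,2])]
    print(nm, 'zmax',w_[:,2].max().round(4))
    if nm!='tester':
        s=w_[(w_[:,2]>.02)&(w_[:,2]<.034)]; b=w_[(w_[:,2]>.05)&(w_[:,2]<.064)]
        mid=(s.max(0)+s.min(0))/2; c=b.mean(0)
        ev,V=np.linalg.eigh(np.cov(b[:,:2].T)); print(len(s),len(b),'disc',mid.round(4),np.ptp(s,0).round(3),'bar',c.round(4),'yaw',np.degrees(np.arctan2(V[1,1],V[0,1])).round(1))
    else:
        s=w_[(w_[:,2]>.14)&(w_[:,2]<.16)];print(len(s),((s.max(0)+s.min(0))/2).round(4),np.ptp(s,0).round(3))
        s=w_[(w_[:,2]>.118)&(w_[:,2]<.132)];print(len(s),((s.max(0)+s.min(0))/2).round(4),np.ptp(s,0).round(3))
E
```

```text
[[-0.005 -1.    -0.027]
 [-0.997  0.007 -0.079]
 [ 0.079  0.026 -0.997]]
A zmax 0.0658
454 128 disc [0.6206 0.0936 0.0271] [0.074 0.076 0.014] bar [0.6209 0.0937 0.0558] yaw 153.2
B zmax 0.0658
448 131 disc [0.4764 0.1639 0.027 ] [0.075 0.076 0.014] bar [0.4764 0.164  0.0561] yaw -168.8
C zmax 0.066
468 131 disc [0.5255 0.0436 0.0272] [0.073 0.073 0.013] bar [0.5256 0.0435 0.056 ] yaw 69.5
D zmax 0.0638
467 132 disc [0.4037 0.0588 0.027 ] [0.074 0.075 0.014] bar [0.4034 0.0585 0.056 ] yaw 63.4
tester zmax 0.1561
194 [ 0.4816 -0.1827  0.148 ] [0.059 0.061 0.016]
478 [ 0.4814 -0.1825  0.125 ] [0.085 0.087 0.014]
```

Candidates that look like the lid, with pixels in the full top picture (right = −y, so the robot's left is picture left):
- B (220,269), y=0.164
- A (241,211), y=0.094
- D (259,295), y=0.059
- C (263,246), y=0.044

The farthest left is B, so I choose it. I'll check it in one close crop.

Run:
```python
from h import *
a=cv2.imread('pics/top0.png');cv2.imwrite('pics/Bcrop.png',cv2.resize(a[190:315,190:290],(480,600),interpolation=cv2.INTER_CUBIC))
```

```text
(no output)
```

View pics/Bcrop.png

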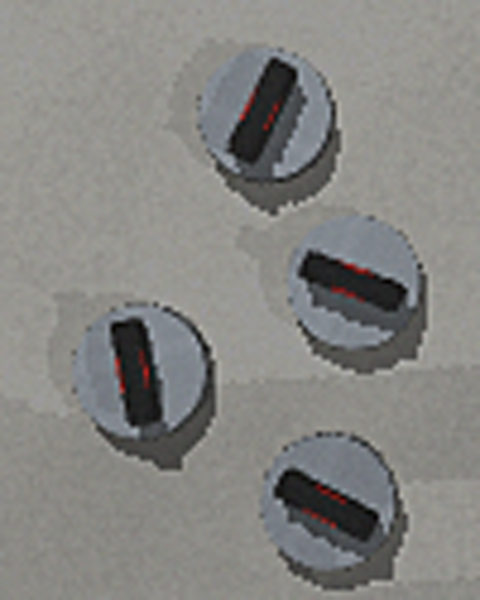

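Request:
move_arm --offset '[[-15, -6, -6], [-31, -6, -13], [-31, -6, -14], [-31, -6, -14], [-31, -6, -14], [-31, -6, -14], [-31, -6, -14], [-31, -6, -14], [-31, -6, -14], [-31, -6, -14], [-31, -5, -14], [-31, -5, -14]]' --turn '[[0, 0, 0], [0, 0, 0], [0, 0, 0], [0, 0, 0], [0, 0, 0], [0, 0, 0], [0, 0, 0], [0, 0, 0], [0, 0, 0], [0, 0, 0], [0, 0, 0], [0, 0, 0]]' --claw '[-1, -1, -1, -1, -1, -1, -1, -1, -1, -1, -1, -1]'

```text
time_s: 1.6
tcp_pos: [0.4915, -0.3552, 0.3021]
tcp_rot: [-0.324, 2.051, -2.052]
ft_force: [0.6, -1.1, 0.1]
width: 0.0851
```

The crop shows B at (143,370) as the leftmost of the four lids, with its bar nearly vertical. That confirms the choice.

Request:
move_arm --offset '[[-10, 0, -35], [-10, 0, -35], [-10, 0, -35], [-10, 0, -35], [-10, 0, -35], [-10, 0, -35], [-10, 10, -35], [-10, 10, -35], [-10, 10, -35], [-10, 10, -35], [-10, 10, -35], [-10, 10, -35]]' --turn '[[0, 0.01, 0], [0, 0.01, 0], [0, 0.01, 0], [0, 0.01, 0], [0, 0.01, 0], [0, 0.01, 0], [0, 0.01, 0], [0, 0.01, 0], [0, 0.01, 0], [0, 0.01, 0], [0, 0.01, 0], [0, 0.01, 0]]' --claw '[-1, -1, -1, -1, -1, -1, -1, -1, -1, -1, -1, -1]'

```text
time_s: 2.6
tcp_pos: [0.4982, 0.0816, 0.2414]
tcp_rot: [-0.205, 2.12, -2.119]
ft_force: [0.2, -0.1, -0.2]
width: 0.0853
```

```bash
cat >> h.py <<'E'
def pose():
    o=manip.get_obs();R=Ro.from_rotvec(o['tcp_rot']).as_matrix();return np.array(o['tcp_pos']),R,o
def tozyaw(x,y,z,zyaw):
    "shift & turn (tool axes): shift first, in present axes"
    p,R,o=pose(); d=R.T@(np.array([x,y,z])-p)*1000
    a=np.radians(zyaw);zz=np.array([np.cos(a),np.sin(a),0]);yy=np.array([0,0,-1.]);Rt=np.stack([np.cross(yy,zz),yy,zz],1)
    t=Ro.from_matrix(R.T@Rt).as_rotvec(); print('offset mm',d.round(1),'turn',t.round(4),'zyaw now',np.degrees(np.arctan2(R[1,2],R[0,2])).round(1))
E
python3 - <<'E'
from h import *
tozyaw(.4764,.164,.12,-78.8)
im,d,m=snap('wrist','w1')
st()
W=world(d,m).reshape(-1,3);W=W[np.isfinite(W[:,2])]
W=W[np.hypot(W[:,0]-.4764,W[:,1]-.164)<.042]
s=W[(W[:,2]>.02)&(W[:,2]<.034)]; b=W[(W[:,2]>.05)&(W[:,2]<.064)]
print(len(s),len(b),((s.max(0)+s.min(0))/2).round(4),np.ptp(s,0).round(3),np.median(s[:,2]))
if len(b)>10:
    r=cv2.minAreaRect((b[:,:2]*1000).astype(np.float32));print(b.mean(0).round(4),np.median(b[:,2]),r)
E
```

```text
offset mm [  5.7 121.4 -85. ] turn [ 0.     -0.0021 -0.0008] zyaw now -78.9
time_s 2.65
joint_pos [0.1107 0.2692 1.9119 0.0027 0.9611 1.4863]
qvel [-0.0959 -0.0199  0.0074 -0.0136  0.0465 -0.1704]
tau [-21.5586 -82.6466 -41.2089  -4.1178   1.2988  -2.4986]
tcp_pos [0.4979 0.0867 0.2397]
tcp_rot [-0.2066  2.1223 -2.1176]
ft_force [-1.9276  4.8759 -2.215 ]
wrist_torque [0.1494 0.0504 0.0398]
width 0.0851
2423 852 [0.479  0.1613 0.027 ] [0.074 0.075 0.014] 0.026137541611747788
[0.4795 0.1611 0.0547] 0.05485535254456004 ((477.85247802734375, 161.44114685058594), (58.386985778808594, 16.762516021728516), 10.482028007507324)
```

View pics/w1.png

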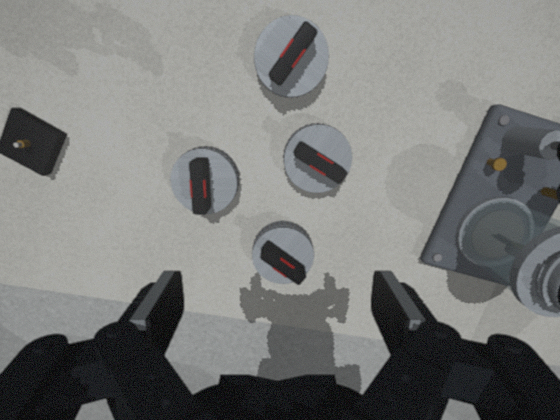

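Request:
move_arm --offset '[[1, 20, -16], [1, 25, -20], [1, 25, -20], [1, 25, -15], [0, 20, -6], [0, 5, 0], [0, 0, 0], [0, 0, 0]]' --turn '[[0, 0, 0], [0, 0, 0], [0, 0, 0], [0, 0, 0], [0, 0, 0], [0, 0, 0], [0, 0, 0], [0, 0, 0]]' --claw '[-1, -1, -1, -1, -1, -1, -1, -1]'

```text
time_s: 3.32
tcp_pos: [0.4803, 0.154, 0.122]
tcp_rot: [-0.206, 2.119, -2.119]
ft_force: [0.1, 0.1, 0.7]
width: 0.0855
```

```bash
cat >> h.py <<'E'
def lidfit(d,m,x,y,z0):
    W=world(d,m).reshape(-1,3);W=W[np.isfinite(W[:,2])]
    W=W[np.hypot(W[:,0]-x,W[:,1]-y)<.045]
    s=W[abs(W[:,2]-z0-.0265)<.007]; b=W[abs(W[:,2]-z0-.0565)<.006]
    if len(s)>20: print('disc',len(s),((s.max(0)+s.min(0))/2).round(4),np.ptp(s,0).round(3),'medz',np.median(s[:,2]).round(4))
    if len(b)>20:
        print('bar',len(b),b.mean(0).round(4),'medz',np.median(b[:,2]).round(4),cv2.minAreaRect((b[:,:2]*1000).astype(np.float32)))
E
python3 - <<'E'
from h import *
p,R,o=pose();print(p.round(4),o['joint_pos'].round(3),o['ft_force'].round(2))
im,d,m=snap('wrist','w2'); lidfit(d,m,.478,.163,0)
tozyaw(.4775,.163,.032,-79.2)
E
```

```text
[0.4803 0.154  0.122 ] [ 0.25   0.43   2.031 -0.     0.68   1.627] [0.07 0.06 0.71]
disc 5279 [0.4784 0.1621 0.0264] [0.075 0.076 0.014] medz 0.0262
bar 1815 [0.48   0.1621 0.0548] medz 0.055 ((478.3937683105469, 162.03111267089844), (57.52885055541992, 16.57032585144043), 11.179132461547852)
offset mm [ 1.6 90.5 -9.5] turn [ 0.0001  0.0049 -0.0015] zyaw now -78.9
```

View pics/w2.png

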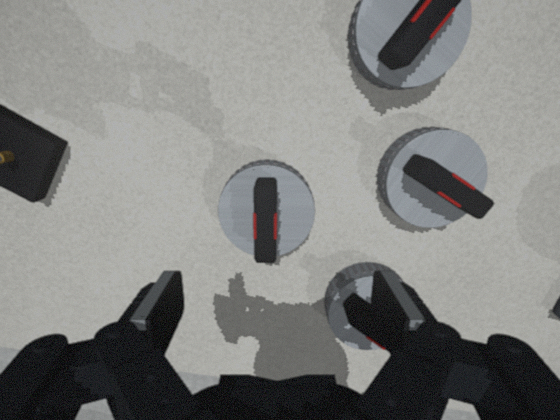

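Request:
move_arm --offset '[[0, 15, -4], [0, 25, -4], [0, 25, 0], [0, 15, 0], [0, 10, 0], [0, 0, 0], [0, 0, 0], [0, 0, 0], [0, 0, 0], [0, 0, 0], [0, 0, 0], [0, 0, 0]]' --turn '[[0, 0, 0], [0, 0, 0], [0, 0, 0], [0, 0, 0], [0, 0, 0], [0, 0, 0], [0, 0, 0], [0, 0, 0], [0, 0, 0], [0, 0, 0], [0, 0, 0], [0, 0, 0]]' --claw '[-1, -1, -1, -1, -1, 0.3, 0.5, 1, 1, 1, 1, 1]' --grip_force 40

```text
time_s: 4.37
tcp_pos: [0.4789, 0.1621, 0.0322]
tcp_rot: [-0.205, 2.119, -2.119]
ft_force: [-1.1, -3.3, 12.6]
width: 0.0156
```

Run:
```python
from h import *
p,R,o=pose();print(p.round(4),o['ft_force'].round(2),o['wrist_torque'].round(2),o['width'],o['qvel'].round(3))
```

```text
[0.4789 0.1621 0.0322] [-1.15 -3.26 12.6 ] [-0.37  0.19 -0.18] 0.015568620693633487 [-0.002  0.    -0.001  0.001  0.001  0.   ]
```

Request:
move_arm --offset '[[0, -5, 0], [0, -10, 0], [0, -20, 0], [0, -25, 0], [0, -25, 0], [0, -25, 0], [0, -25, 0], [0, -25, 0], [0, -25, 0], [0, -20, 0], [0, -10, 0], [0, 0, 0]]' --turn '[[0, 0, 0], [0, 0, 0], [0, 0, 0], [0, 0, 0], [0, 0, 0], [0, 0, 0], [0, 0, 0], [0, 0, 0], [0, 0, 0], [0, 0, 0], [0, 0, 0], [0, 0, 0]]' --claw '[1, 1, 1, 1, 1, 1, 1, 1, 1, 1, 1, 1]'

```text
time_s: 5.37
tcp_pos: [0.4793, 0.1623, 0.2487]
tcp_rot: [-0.202, 2.119, -2.117]
ft_force: [0.3, 0.5, -3.6]
width: 0.0158
```

Run:
```python
from h import *
p,R,o=pose();print(p.round(4),o['joint_pos'].round(3),o['ft_force'].round(2),o['wrist_torque'].round(2),o['width'])
im,d,m=snap('wrist','w3'); lidfit(d,m,.478,.163,p[2]-.032)
im,d,m=snap('side','s3')
t=d;
W=world(d,m); 
# mouth from side
w=W.reshape(-1,3);w=w[np.isfinite(w[:,2])];w=w[np.hypot(w[:,0]-.4816,w[:,1]+.1827)<.05];s=w[(w[:,2]>.143)&(w[:,2]<.158)]
print('mouth side',len(s),((s.max(0)+s.min(0))/2).round(4),np.ptp(s,0).round(3))
a=im[90:310,150:450];cv2.imwrite('pics/s3c.png',cv2.resize(a,(800,586),interpolation=cv2.INTER_CUBIC))
```

```text
[0.4793 0.1623 0.2487] [0.266 0.257 1.903 0.    0.977 1.643] [ 0.35  0.45 -3.64] [-0.   -0.05 -0.03] 0.015768924218667095
disc 7664 [0.485  0.1619 0.2432] [0.063 0.074 0.014] medz 0.2427
bar 5364 [0.4827 0.1627 0.2719] medz 0.2716 ((479.310791015625, 164.5001220703125), (39.566795349121094, 57.19723129272461), 78.36508178710938)
mouth side 227 [ 0.4841 -0.1885  0.1494] [0.057 0.062 0.013]
```

View pics/s3c.png

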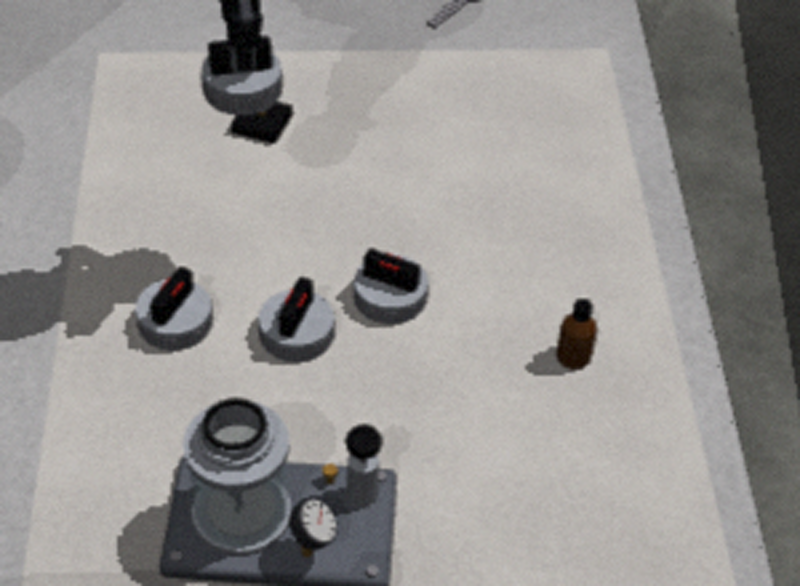

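View pics/w3.png

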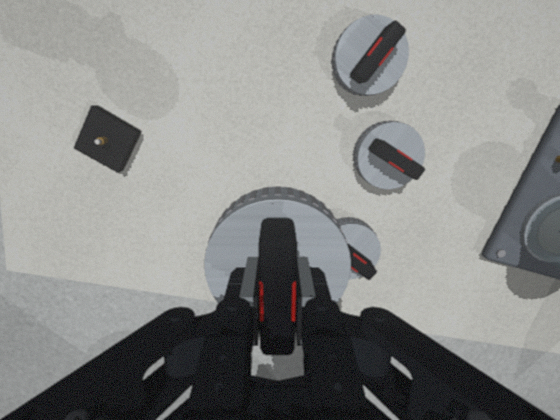

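Request:
move_arm --offset '[[3, -2, 8], [6, -3, 18], [6, -3, 20], [6, -3, 20], [6, -3, 20], [6, -3, 20], [6, -2, 20], [6, -2, 20], [6, 0, 20], [4, 0, 15], [0, 0, 0], [0, 0, 0]]' --turn '[[0, 0, 0], [0, 0, 0], [0, 0, 0], [0, 0, 0], [0, 0, 0], [0, 0, 0], [0, 0, 0], [0, 0, 0], [0, 0, 0], [0, 0, 0], [0, 0, 0], [0, 0, 0]]' --claw '[1, 1, 1, 1, 1, 1, 1, 1, 1, 1, 1, 1]'

```text
time_s: 6.47
tcp_pos: [0.4584, -0.0271, 0.2662]
tcp_rot: [-0.207, 2.122, -2.121]
ft_force: [-0.1, 0.9, -4.0]
width: 0.0154
```

Run:
```python
from h import *
p,R,o=pose();print(p.round(4),o['joint_pos'].round(3),o['ft_force'].round(2),o['qvel'].round(3))
im,d,m=snap('wrist','w4')
W=world(d,m);w=W.reshape(-1,3);w=w[np.isfinite(w[:,2])];w=w[np.hypot(w[:,0]-.483,w[:,1]+.185)<.055]
for lo,hi in [(.12,.13),(.143,.158)]:
    s=w[(w[:,2]>lo)&(w[:,2]<hi)]; 
    print(lo,len(s)); 
    if len(s): print(((s.max(0)+s.min(0))/2).round(4),np.ptp(s,0).round(3),np.median(s[:,2]).round(4)); print(cv2.minEnclosingCircle((s[:,:2]*1000).astype(np.float32)))
```

```text
[ 0.4584 -0.0271  0.2662] [-0.125  0.172  1.969 -0.     1.002  1.254] [-0.13  0.94 -3.97] [ 0.03  -0.002 -0.006  0.007  0.003  0.013]
0.12 3325
[ 0.4834 -0.1853  0.125 ] [0.088 0.088 0.01 ] 0.1248
((483.740966796875, -185.53115844726562), 44.751190185546875)
0.143 1604
[ 0.4835 -0.1845  0.1474] [0.056 0.055 0.009] 0.1493
((483.62591552734375, -184.81100463867188), 27.95315170288086)
```

View pics/w4.png

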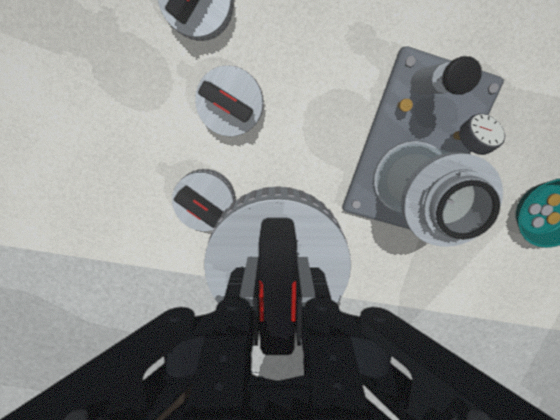

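```bash
cat >> h.py <<'E'
from scipy.optimize import least_squares
def circ(W,mask,r,show=None):
    "boundary of mask region -> robust circle with known radius"
    mk=cv2.morphologyEx(mask.astype(np.uint8),cv2.MORPH_OPEN,np.ones((3,3)))
    e=(mk>0)&(cv2.erode(mk,np.ones((3,3)))==0)
    P=W[e][:,:2]; c=P.mean(0); 
    if show is not None: c=np.array(show)
    def f(c): return np.hypot(*(P-c).T)-r
    for th in (.012,.006,.003,.002):
        k=abs(f(c))<th
        Q=P[k]; c=least_squares(lambda c:np.hypot(*(Q-c).T)-r,c,loss='soft_l1',f_scale=.0005).x
    s=least_squares(lambda q:np.hypot(*(Q-q[:2]).T)-q[2],[*c,r],loss='soft_l1',f_scale=.0005).x
    return c.round(5),len(Q),(f(c)[abs(f(c))<.002]).std().round(5),s.round(5)
E
python3 - <<'E'
from h import *
for f,p in (('w3',(.4793,.1623,.2487)),('w4',(.4584,-.0271,.2662))):
    z=np.load(f'pics/{f}.npz');W=world(z['d'],z);p=np.array(p)
    zl=p[2]-.0322+.0265
    r=np.hypot(W[...,0]-p[0],W[...,1]-p[1])
    print(f,'lid', circ(W,(abs(W[...,2]-zl)<.004)&(r<.05),.0375,p[:2]))
r=np.hypot(W[...,0]-.4836,W[...,1]+.185)
print('shoulder',circ(W,(abs(W[...,2]-.125)<.004)&(r<.055),.044,(.4836,-.185)))
print('neck',circ(W,(abs(W[...,2]-.149)<.003)&(r<.036),.028,(.4836,-.185)))
for lo in np.arange(.143,.157,.001):print(round(lo,3),((W[...,2]>lo)&(W[...,2]<lo+.001)&(r<.035)).sum(),end='; ')
E
```

```text
w3 lid (array([0.47815, 0.16177]), 401, np.float64(0.00045), array([0.47878, 0.16189, 0.03692]))
w4 lid (array([ 0.45722, -0.02761]), 397, np.float64(0.00045), array([ 0.45791, -0.02748,  0.03688]))
shoulder (array([ 0.48341, -0.18563]), 313, np.float64(0.00047), array([ 0.48357, -0.18528,  0.04348]))
neck (array([ 0.48097, -0.18436]), 127, np.float64(0.00081), array([ 0.48326, -0.18498,  0.02607]))
0.143 81; 0.144 83; 0.145 99; 0.146 129; 0.147 109; 0.148 182; 0.149 550; 0.15 331; 0.151 40; 0.152 0; 0.153 0; 0.154 0; 0.155 0; 0.156 0; 0.157 0;
```

Request:
move_arm --offset '[[0, 0, 8], [0.5, 0, 18], [0.5, 0, 20], [0.5, 0, 22], [1, 0, 22], [1, 0, 22], [1, 0, 20], [1, 0, 15], [0.5, 0, 9], [0, 0, 3], [0, 0, 0]]' --turn '[[0, 0, 0], [0, 0, 0], [0, 0, 0], [0, 0, 0], [0, 0, 0], [0, 0, 0], [0, 0, 0], [0, 0, 0], [0, 0, 0], [0, 0, 0], [0, 0, 0]]' --claw '[1, 1, 1, 1, 1, 1, 1, 1, 1, 1, 1]'

```text
time_s: 7.43
tcp_pos: [0.484, -0.1835, 0.267]
tcp_rot: [-0.206, 2.12, -2.12]
ft_force: [-0.1, -0.7, -3.1]
width: 0.0149
```

Request:
move_arm --offset '[[0, 4, 0], [0, 5, 0], [0, 6, 0], [0, 6, 0], [0, 6, 0], [0, 6, 0], [0, 6, 0], [0, 6, 0], [0, 6, 0], [0, 5, 0], [0, 4, 0], [0, 4, 0]]' --turn '[[0, -0.05, 0], [0, -0.1, 0], [0, -0.11, 0], [0, -0.11, 0], [0, -0.11, 0], [0, -0.11, 0], [0, -0.11, 0], [0, -0.11, 0], [0, -0.11, 0], [0, -0.11, 0], [0, -0.1, 0], [0, -0.06, 0]]' --claw '[1, 1, 1, 1, 1, 1, 1, 1, 1, 1, 1, 1]'

```text
time_s: 8.43
tcp_pos: [0.4839, -0.1822, 0.203]
tcp_rot: [-1.119, 1.341, -1.34]
ft_force: [0.1, 0.1, -4.1]
width: 0.0154
```

Request:
move_arm --offset '[[0, 0, 0], [0, 0, 0]]' --turn '[[0, 0, 0], [0, 0, 0]]' --claw '[1, 1]'

```text
time_s: 8.6
tcp_pos: [0.4839, -0.1825, 0.2032]
tcp_rot: [-1.114, 1.347, -1.346]
ft_force: [0.5, -0.3, -3.0]
width: 0.0156
```

Run:
```python
from h import *
p,R,o=pose();print(p.round(4),o['joint_pos'].round(3),o['ft_force'].round(2),o['wrist_torque'].round(3),o['qvel'].round(3))
tozyaw(.4833,-.1847,.19,-11)
im,d,m=snap('wrist','w5');W=world(d,m);zl=p[2]-.0322+.0265
r=np.hypot(W[...,0]-p[0],W[...,1]-p[1])
print('lid', circ(W,(abs(W[...,2]-zl)<.004)&(r<.05),.0375,p[:2]))
im,d,m=snap('side','s5')
cv2.imwrite('pics/s5c.png',cv2.resize(im[190:320,180:320],(646,600),interpolation=cv2.INTER_CUBIC))
```

```text
[ 0.4839 -0.1825  0.2032] [-0.419  0.33   1.928  0.     0.884 -0.231] [ 0.52 -0.27 -3.01] [ 0.054 -0.007  0.004] [-0.005 -0.005 -0.01  -0.001  0.002  0.017]
offset mm [ 2.3 13.2 -0.1] turn [ 0.0006  0.0036 -0.0003] zyaw now -10.8
lid (array([ 0.48382, -0.18349]), 393, np.float64(0.00043), array([ 0.48394, -0.18286,  0.03692]))
```

View pics/s5c.png

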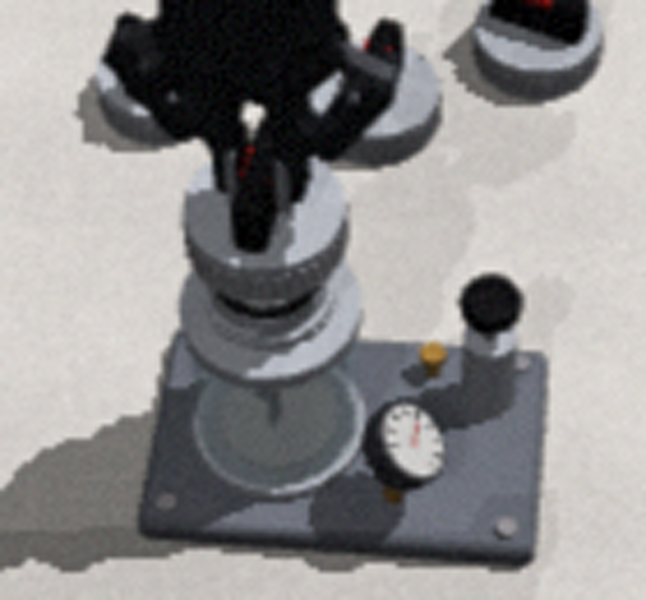

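View pics/w5.png

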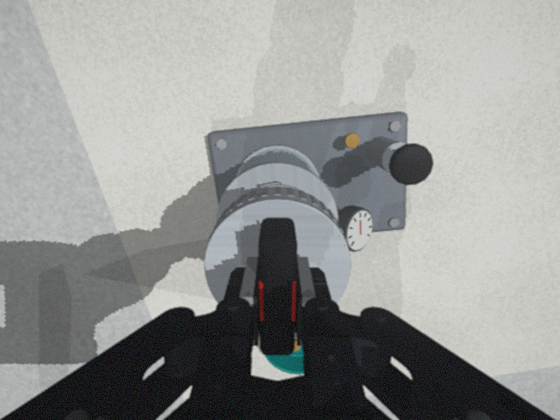

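Request:
move_arm --offset '[[1, 3, 0], [1, 5, 0], [0.5, 5, 0], [0, 4, 0], [0, 2, 0], [0, 2, 0], [0, 0, 0]]' --turn '[[0, 0, 0], [0, 0, 0], [0, 0, 0], [0, 0, 0], [0, 0, 0], [0, 0, 0], [0, 0, 0]]' --claw '[1, 1, 1, 1, 1, 1, 1]'

```text
time_s: 9.28
tcp_pos: [0.4834, -0.1858, 0.1818]
tcp_rot: [-1.115, 1.346, -1.345]
ft_force: [-0.3, -0.4, -3.9]
width: 0.0152
```

Run:
```python
from h import *
p,R,o=pose();print(p.round(4),o['ft_force'].round(2),o['wrist_torque'].round(3))
```

```text
[ 0.4834 -0.1858  0.1818] [-0.31 -0.36 -3.88] [-0.041 -0.01   0.011]
```

Request:
move_arm --offset '[[-0.7, 0, 0], [0, 2, 0], [0, 2, 0], [0, 1, 0], [0, 0, 0]]' --turn '[[0, 0, 0], [0, 0, 0], [0, 0, 0], [0, 0, 0], [0, 0, 0]]' --claw '[1, 1, 1, 1, 1]'

```text
time_s: 9.7
tcp_pos: [0.4836, -0.1851, 0.1771]
tcp_rot: [-1.115, 1.346, -1.345]
ft_force: [-0.7, -0.0, -3.3]
width: 0.015
```

Run:
```python
from h import *
p,R,o=pose();print(p.round(4),o['ft_force'].round(2),o['wrist_torque'].round(3))
```

```text
[ 0.4836 -0.1851  0.1771] [-0.73 -0.01 -3.3 ] [ 0.051 -0.044  0.012]
```

Request:
move_arm --offset '[[0, 1, 0], [0, 1, 0], [0, 1, 0], [0, 1, 0], [0, 0, 0]]' --turn '[[0, 0, 0], [0, 0, 0], [0, 0, 0], [0, 0, 0], [0, 0, 0]]' --claw '[1, 1, 1, 1, 1]'

```text
time_s: 10.12
tcp_pos: [0.4836, -0.1851, 0.1731]
tcp_rot: [-1.115, 1.346, -1.345]
ft_force: [0.6, 1.5, -4.2]
width: 0.0154
```

Run:
```python
from h import *
p,R,o=pose();print(p.round(4),o['ft_force'].round(2),o['wrist_torque'].round(3))
```

```text
[ 0.4836 -0.1851  0.1731] [ 0.59  1.52 -4.2 ] [ 0.165 -0.069 -0.01 ]
```

Request:
move_arm --offset '[[0, 1, 0], [0, 1, 0], [0, 0, 0]]' --turn '[[0, 0, 0], [0, 0, 0], [0, 0, 0]]' --claw '[1, 1, 1]'

```text
time_s: 10.37
tcp_pos: [0.4836, -0.1851, 0.1711]
tcp_rot: [-1.115, 1.346, -1.345]
ft_force: [0.3, 2.2, -3.9]
width: 0.0148
```

Request:
move_arm --offset '[[0, 1, 0], [0, 0, 0]]' --turn '[[0, 0, 0], [0, 0, 0]]' --claw '[1, 1]'

```text
time_s: 10.53
tcp_pos: [0.4837, -0.1851, 0.1701]
tcp_rot: [-1.115, 1.346, -1.345]
ft_force: [0.3, 1.1, -3.8]
width: 0.0154
```

Request:
move_arm --offset '[[0, 1, 0], [0, 0.5, 0], [0, 0, 0]]' --turn '[[0, 0, 0], [0, 0, 0], [0, 0, 0]]' --claw '[1, 1, 1]'

```text
time_s: 10.78
tcp_pos: [0.4837, -0.1852, 0.1687]
tcp_rot: [-1.115, 1.346, -1.346]
ft_force: [-0.3, 1.5, -3.7]
width: 0.0153
```

Request:
move_arm --offset '[[0, 1, 0], [0, 0, 0]]' --turn '[[0, 0, 0], [0, 0, 0]]' --claw '[1, 1]'

```text
time_s: 10.95
tcp_pos: [0.4837, -0.1852, 0.1677]
tcp_rot: [-1.115, 1.346, -1.346]
ft_force: [-0.7, 0.9, -3.7]
width: 0.0151
```

Request:
move_arm --offset '[[0, 1, 0], [0, 0, 0]]' --turn '[[0, 0, 0], [0, 0, 0]]' --claw '[1, 1]'

```text
time_s: 11.12
tcp_pos: [0.4839, -0.1853, 0.1674]
tcp_rot: [-1.115, 1.345, -1.346]
ft_force: [-2.1, 2.7, 10.3]
width: 0.0154
```

Request:
move_arm --offset '[[0, 1, 0], [0, 0, 0]]' --turn '[[0, 0, 0], [0, 0, 0]]' --claw '[1, 1]'

```text
time_s: 11.28
tcp_pos: [0.4841, -0.1853, 0.167]
tcp_rot: [-1.114, 1.344, -1.346]
ft_force: [-5.2, 3.4, 22.0]
width: 0.0147
```

Request:
move_arm --offset '[[0, -1, 0], [0, -0.5, 0], [0, 0, 0], [0, 0, 0], [0, 0, 0]]' --turn '[[0, 0, 0], [0, 0, 0], [0, 0, 0], [0, 0, 0], [0, 0, 0]]' --claw '[1, 1, 0.5, 0.46, 0.46]'

```text
time_s: 11.7
tcp_pos: [0.4838, -0.1853, 0.1672]
tcp_rot: [-1.115, 1.345, -1.346]
ft_force: [0.3, 0.1, -0.5]
width: 0.023
```

```bash
cat >> h.py <<'E'
def lidlook(tag,p=(.4836,-.185),side=True):
    q,R,o=pose();print('t',o['time_s'],q.round(4),'F',o['ft_force'].round(2),'T',o['wrist_torque'].round(3),'w',round(float(o['width']),4),'j6',o['joint_pos'][5].round(3),'zyaw',np.degrees(np.arctan2(R[1,2],R[0,2])).round(1))
    for n in (['wrist','side'] if side else ['wrist']):
        im,d,m=snap(n,tag+n); W=world(d,m)
        w=W.reshape(-1,3);w=w[np.isfinite(w[:,2])];r=np.hypot(w[:,0]-p[0],w[:,1]-p[1])
        s=w[(r<.036)&(abs(w[:,2]-.160)<.012)]
        # plane fit of lid top
        if len(s)>50:
            c=np.median(s[:,2])
            for _ in range(4):
                k=s[abs(s[:,2]-c)<.003] if _==0 else s[abs(s[:,2]-A_(s,q_))<.002]
                q_=np.linalg.lstsq(np.c_[k[:,:2]-np.array(p),np.ones(len(k))],k[:,2],rcond=None)[0]
                A_=lambda s,q_: (s[:,:2]-np.array(p))@q_[:2]+q_[2]
            print(n,'lid top at axis',(q_[2]*1000).round(2),'edge below mouth',(150-(q_[2]*1000-26.5)).round(2),'tilt',q_[:2].round(3),len(k))
        if n=='wrist':
            b=(abs(W[...,2]-q_[2]-.0295)<.005)&(np.hypot(W[...,0]-p[0],W[...,1]-p[1])<.034)
            print(circ(W,(abs(W[...,2]-q_[2])<.004)&(np.hypot(W[...,0]-p[0],W[...,1]-p[1])<.05),.0375,p)[3])
E
python3 - <<'E'
from h import *
lidlook('a')
E
```

```text
t 11.7 [ 0.4838 -0.1853  0.1672] F [ 0.29  0.11 -0.46] T [0.023 0.004 0.006] w 0.023 j6 -0.237 zyaw -10.7
wrist lid top at axis 161.74 edge below mouth 14.76 tilt [-0.004 -0.002] 6527
[ 0.4839  -0.18541  0.0369 ]
side lid top at axis 162.93 edge below mouth 13.57 tilt [0.004 0.002] 239
```

View pics/awrist.png

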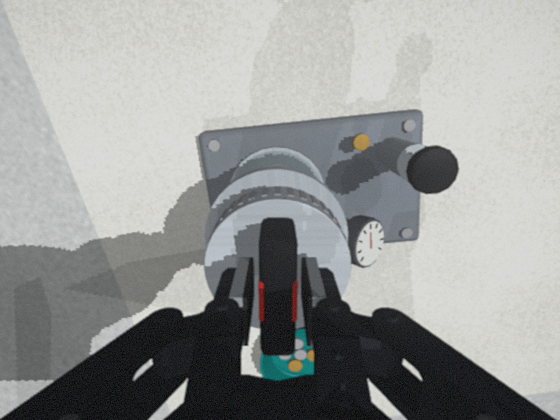

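Request:
move_arm --offset '[[0, -1, 0], [0, -1, 0], [0, -1, 0], [0, -1, 0], [0, 0, 0], [0, 0, 0], [0, 0, 0], [0, 0, 0], [0, 0, 0], [0, 0, 0], [0, 0, 0], [0, 0, 0]]' --turn '[[0, -0.06, 0], [0, -0.08, 0], [0, -0.08, 0], [0, -0.08, 0], [0, -0.08, 0], [0, -0.08, 0], [0, -0.08, 0], [0, -0.08, 0], [0, -0.08, 0], [0, -0.08, 0], [0, -0.06, 0], [0, 0, 0]]' --claw '[0.46, 0.46, 0.46, 0.46, 0.46, 0.46, 0.46, 0.46, 0.46, 0.46, 0.46, 0.46]'

```text
time_s: 12.8
tcp_pos: [0.4843, -0.1853, 0.1719]
tcp_rot: [-1.45, 0.712, -0.714]
ft_force: [0.2, 0.8, 4.1]
width: 0.0228
```

Run:
```python
from h import *
lidlook('b')
```

```text
t 12.8 [ 0.4843 -0.1853  0.1719] F [0.17 0.77 4.06] T [ 0.192  0.    -0.067] w 0.0228 j6 -1.081 zyaw 37.6
wrist lid top at axis 163.07 edge below mouth 13.43 tilt [-0.007  0.   ] 6239
[ 0.48397 -0.1851   0.03692]
side lid top at axis 164.57 edge below mouth 11.93 tilt [0.002 0.007] 231
```

View pics/bwrist.png

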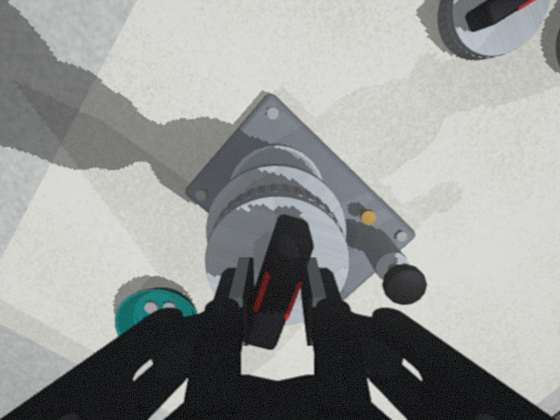

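Request:
move_arm --offset '[[0, -0.5, 0], [0, -0.5, 0], [0, -0.5, 0], [0, -0.5, 0], [0, 0, 0], [0, 0, 0], [0, 0, 0], [0, 0, 0], [0, 0, 0], [0, 0, 0], [0, 0, 0], [0, 0, 0]]' --turn '[[0, -0.05, 0], [0, -0.08, 0], [0, -0.08, 0], [0, -0.08, 0], [0, -0.08, 0], [0, -0.08, 0], [0, -0.08, 0], [0, -0.08, 0], [0, -0.06, 0], [0, -0.04, 0], [0, -0.04, 0], [0, 0, 0]]' --claw '[0.46, 0.46, 0.46, 0.46, 0.46, 0.46, 0.46, 0.46, 0.46, 0.46, 0.46, 0.46]'

```text
time_s: 13.9
tcp_pos: [0.4836, -0.1852, 0.1731]
tcp_rot: [-1.567, 0.13, -0.13]
ft_force: [-0.8, -0.6, -0.1]
width: 0.0228
```

Run:
```python
from h import *
lidlook('c')
```

```text
t 13.9 [ 0.4836 -0.1852  0.1731] F [-0.76 -0.62 -0.11] T [-0.042  0.01  -0.011] w 0.0228 j6 -1.829 zyaw 80.5
wrist lid top at axis 159.5 edge below mouth 17.0 tilt [ 0.002 -0.   ] 5930
[ 0.48169 -0.18434  0.03695]
side lid top at axis 160.57 edge below mouth 15.93 tilt [ 0.013 -0.015] 250
```

View pics/cwrist.png

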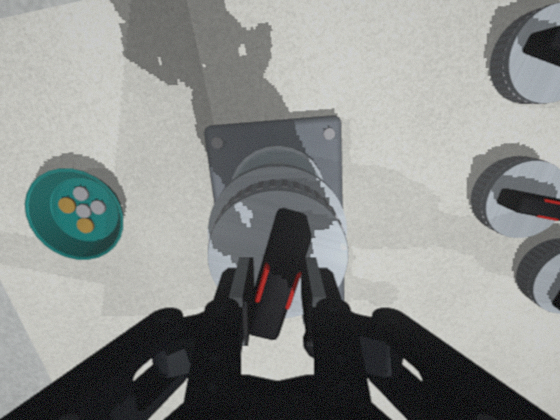

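Run:
```python
from h import *
z=np.load('pics/cwrist.npz');W=world(z['d'],z);r=np.hypot(W[...,0]-.483,W[...,1]+.185)
for f in 'abc':
    z=np.load(f'pics/{f}wrist.npz');W=world(z['d'],z);r=np.hypot(W[...,0]-.483,W[...,1]+.185)
    g=cv2.cvtColor(z['im'],cv2.COLOR_BGR2HSV)
    s=W[(r<.034)&(W[...,2]>.176)]; s=s[s[:,2]>np.percentile(s[:,2],0)]
    red=(g[...,1]>150)&((g[...,0]<8)|(g[...,0]>172))&(r<.04); P=W[red]; print(f,len(P),P.mean(0).round(4))
im=cv2.imread('pics/cside.png');cv2.imwrite('pics/csidec.png',cv2.resize(im[190:320,180:320],(646,600),interpolation=cv2.INTER_CUBIC))
```

```text
a 352 [ 0.4834 -0.1849  0.192 ]
b 375 [ 0.482  -0.1864  0.1916]
c 387 [ 0.4807 -0.1866  0.1911]
```

View pics/csidec.png

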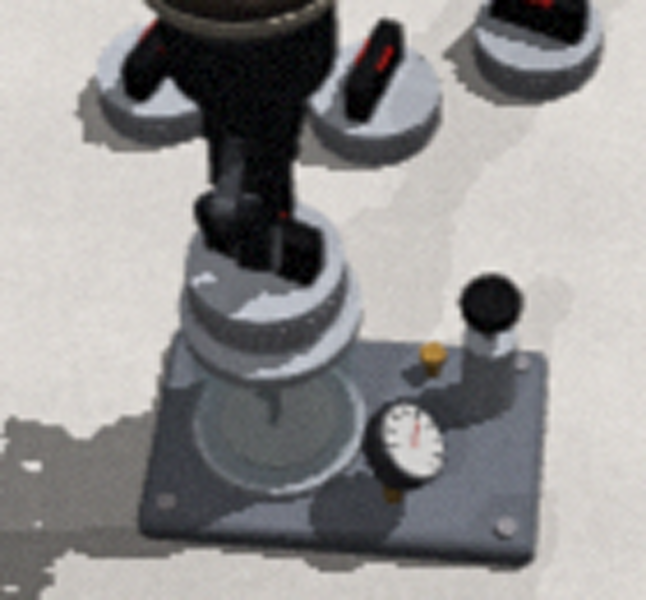

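The lid clicked down to 17.0 mm below the mouth and is level. Now I'll turn it forward.

Request:
move_arm --offset '[[0, 1, 0], [0, 1, 0], [0, 1, 0], [0, 1, 0], [0, 0, 0], [0, 0, 0], [0, 0, 0], [0, 0, 0], [0, 0, 0], [0, 0, 0], [0, 0, 0], [0, 0, 0]]' --turn '[[0, 0.05, 0], [0, 0.1, 0], [0, 0.1, 0], [0, 0.1, 0], [0, 0.1, 0], [0, 0.1, 0], [0, 0.1, 0], [0, 0.1, 0], [0, 0.1, 0], [0, 0.1, 0], [0, 0.05, 0], [0, 0, 0]]' --claw '[0.46, 0.46, 0.46, 0.46, 0.46, 0.46, 0.46, 0.46, 0.46, 0.46, 0.46, 0.46]'

```text
time_s: 15.0
tcp_pos: [0.4836, -0.1852, 0.1692]
tcp_rot: [-1.372, 0.911, -0.91]
ft_force: [-0.8, -0.0, -0.7]
width: 0.0231
```

Run:
```python
from h import *
lidlook('d')
```

```text
t 15.0 [ 0.4836 -0.1852  0.1692] F [-0.84 -0.01 -0.7 ] T [-0.071 -0.005  0.014] w 0.0231 j6 -0.823 zyaw 22.9
wrist lid top at axis 158.26 edge below mouth 18.24 tilt [ 0.001 -0.003] 6013
[ 0.48268 -0.18369  0.03691]
side lid top at axis 159.51 edge below mouth 16.99 tilt [ 0.009 -0.019] 265
```

View pics/dwrist.png

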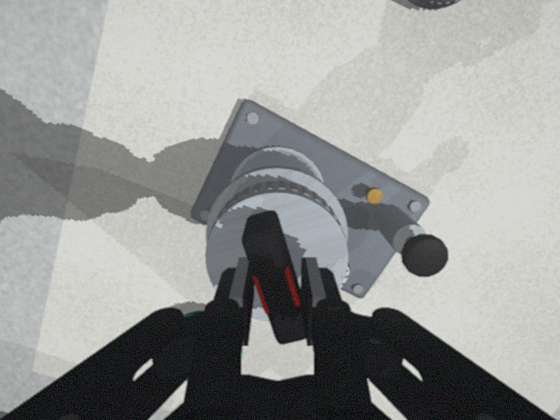

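Request:
move_arm --offset '[[0, 1, 0], [0, 1, 0], [0, 1, 0], [0, 1, 0], [0, 0, 0], [0, 0, 0], [0, 0, 0], [0, 0, 0], [0, 0, 0], [0, 0, 0], [0, 0, 0], [0, 0, 0]]' --turn '[[0, 0.05, 0], [0, 0.1, 0], [0, 0.1, 0], [0, 0.1, 0], [0, 0.1, 0], [0, 0.1, 0], [0, 0.1, 0], [0, 0.1, 0], [0, 0.1, 0], [0, 0.05, 0], [0, 0, 0], [0, 0, 0]]' --claw '[0.46, 0.46, 0.46, 0.46, 0.46, 0.46, 0.46, 0.46, 0.46, 0.46, 0.46, 0.46]'

```text
time_s: 16.1
tcp_pos: [0.4837, -0.1851, 0.1653]
tcp_rot: [-0.933, 1.563, -1.563]
ft_force: [-0.1, -0.2, 0.4]
width: 0.0229
```

Run:
```python
from h import *
lidlook('e')
```

```text
t 16.1 [ 0.4837 -0.1851  0.1653] F [-0.1  -0.18  0.41] T [-0.017 -0.014  0.025] w 0.0229 j6 0.07 zyaw -28.3
wrist lid top at axis 155.71 edge below mouth 20.79 tilt [-0.001 -0.003] 6088
[ 0.48405 -0.18415  0.0369 ]
side lid top at axis 156.96 edge below mouth 19.54 tilt [-0.006  0.001] 247
```

View pics/ewrist.png

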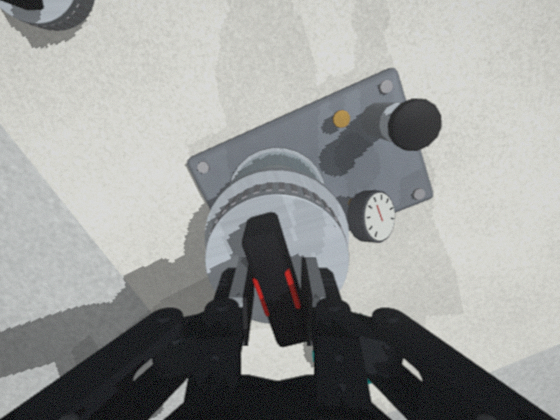

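Request:
move_arm --offset '[[0, 1, 0], [0, 1, 0], [0, 0, 0], [0, 0, 0], [0, 0, 0], [0, 0, 0], [0, 0, 0]]' --turn '[[0, 0.05, 0], [0, 0.06, 0], [0, 0.06, 0], [0, 0.06, 0], [0, 0.06, 0], [0, 0.04, 0], [0, 0, 0]]' --claw '[0.46, 0.46, 0.46, 0.46, 0.46, 0.46, 0.46]'

```text
time_s: 16.78
tcp_pos: [0.4838, -0.1852, 0.1633]
tcp_rot: [-0.697, 1.787, -1.787]
ft_force: [-0.3, 0.3, 1.3]
width: 0.023
```

Run:
```python
from h import *
lidlook('f',side=False)
```

```text
t 16.7833 [ 0.4838 -0.1852  0.1633] F [-0.31  0.32  1.26] T [-0.001  0.01  -0.01 ] w 0.023 j6 0.403 zyaw -47.4
wrist lid top at axis 155.51 edge below mouth 20.99 tilt [-0.  0.] 6157
[ 0.48424 -0.1849   0.03693]
```

Request:
move_arm --offset '[[0, 0, 0], [0, 0, 0], [0, 0, 0]]' --turn '[[0, 0.05, 0], [0, 0.04, 0], [0, 0, 0]]' --claw '[0.46, 0.46, 0.46]'

```text
time_s: 17.08
tcp_pos: [0.4837, -0.1851, 0.1633]
tcp_rot: [-0.626, 1.845, -1.845]
ft_force: [-0.3, 0.9, -0.2]
width: 0.023
```

Run:
```python
from h import *
lidlook('g',side=False)
```

```text
t 17.0833 [ 0.4837 -0.1851  0.1633] F [-0.29  0.9  -0.17] T [-0.001  0.033 -0.017] w 0.023 j6 0.492 zyaw -52.5
wrist lid top at axis 155.54 edge below mouth 20.96 tilt [-0.    -0.001] 6166
[ 0.48418 -0.18492  0.03693]
```

Request:
move_arm --offset '[[0, 0, 0], [0, 0, 0], [0, 0, 0]]' --turn '[[0, 0.04, 0], [0, 0.03, 0], [0, 0, 0]]' --claw '[0.46, 0.46, 0.46]'

```text
time_s: 17.38
tcp_pos: [0.4837, -0.1851, 0.1632]
tcp_rot: [-0.569, 1.889, -1.889]
ft_force: [-0.4, -0.1, 1.1]
width: 0.023
```

Run:
```python
from h import *
lidlook('h',side=False)
```

```text
t 17.3833 [ 0.4837 -0.1851  0.1632] F [-0.41 -0.07  1.13] T [-0.017 -0.028  0.003] w 0.023 j6 0.562 zyaw -56.5
wrist lid top at axis 155.56 edge below mouth 20.94 tilt [-0. -0.] 6160
[ 0.48413 -0.18505  0.03696]
```

```bash
cat > bar.py <<'E'
from h import *
def bar(f):
    z=np.load(f'pics/{f}wrist.npz');W=world(z['d'],z);g=cv2.cvtColor(z['im'],cv2.COLOR_BGR2HSV)
    # red marks on both long edges of the bar: line fit in each
    r=np.hypot(W[...,0]-.4837,W[...,1]+.185)
    red=((g[...,1]>150)&((g[...,0]<8)|(g[...,0]>172))&(g[...,2]>90)&(r<.045)).astype(np.uint8)
    n,l,s,c=cv2.connectedComponentsWithStats(cv2.dilate(red,np.ones((3,3))))
    a=[]
    for i in range(1,n):
        P=W[(l==i)&(red>0)]
        if len(P)>40:
            ev,V=np.linalg.eigh(np.cov(P[:,:2].T)); a.append(round(float(np.degrees(np.arctan2(V[1,1],V[0,1])))%180,1))
    print(f,'bar yaw',a)
E
python3 - <<'E'
from bar import *
for f in 'abcdefgh': bar(f)
E
```

```text
a bar yaw [79.8, 78.8]
b bar yaw [110.6, 109.4]
c bar yaw [155.4, 154.1]
d bar yaw [128.5, 129.7]
e bar yaw [77.1, 77.7]
f bar yaw [58.4, 59.2]
g bar yaw [52.8, 53.8]
h bar yaw [48.8, 50.2]
```

View pics/hwrist.png

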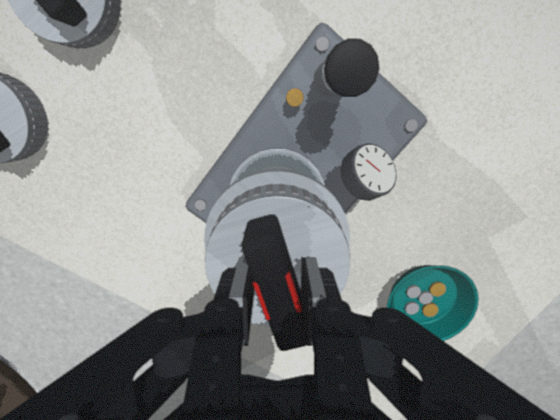

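Request:
move_arm --offset '[[0, 0, 0], [0, 0, 0], [0, 0, 0], [0, 0, 0]]' --turn '[[0, 0.04, 0], [0, 0.04, 0], [0, 0, 0], [0, 0, 0]]' --claw '[0.46, 0.46, 0.46, 0.46]'

```text
time_s: 17.77
tcp_pos: [0.4837, -0.1852, 0.1633]
tcp_rot: [-0.502, 1.937, -1.937]
ft_force: [0.3, -0.6, -1.0]
width: 0.0232
```

Run:
```python
from bar import *
lidlook('i',side=False);bar('i')
```

```text
t 17.7667 [ 0.4837 -0.1852  0.1633] F [ 0.27 -0.63 -0.97] T [-0.066  0.046  0.028] w 0.0232 j6 0.64 zyaw -61.0
wrist lid top at axis 155.49 edge below mouth 21.01 tilt [ 0.001 -0.001] 6159
[ 0.48413 -0.18516  0.03696]
i bar yaw [44.8, 45.9]
```

Request:
move_arm --offset '[[0, 0, 0], [0, 0, 0], [0, 0, 0], [0, 0, 0]]' --turn '[[0, 0.04, 0], [0, 0.04, 0], [0, 0, 0], [0, 0, 0]]' --claw '[0.46, 0.46, 0.46, 0.46]'

```text
time_s: 18.15
tcp_pos: [0.4837, -0.1852, 0.1632]
tcp_rot: [-0.43, 1.986, -1.986]
ft_force: [-0.3, -0.4, -1.1]
width: 0.0229
```

Run:
```python
from bar import *
lidlook('j',side=False);bar('j')
```

```text
t 18.15 [ 0.4837 -0.1852  0.1632] F [-0.27 -0.37 -1.1 ] T [-0.073  0.075  0.   ] w 0.0229 j6 0.72 zyaw -65.6
wrist lid top at axis 155.37 edge below mouth 21.13 tilt [ 0.001 -0.002] 6172
[ 0.48413 -0.18524  0.03691]
j bar yaw [41.2, 41.9]
```

Request:
move_arm --offset '[[0, 0, 0], [0, 0, 0], [0, 0, 0], [0, 0, 0]]' --turn '[[0, 0.05, 0], [0, 0.04, 0], [0, 0, 0], [0, 0, 0]]' --claw '[0.46, 0.46, 0.46, 0.46]'

```text
time_s: 18.53
tcp_pos: [0.4836, -0.1852, 0.1632]
tcp_rot: [-0.346, 2.039, -2.039]
ft_force: [-0.2, -0.6, -2.0]
width: 0.0232
```

Run:
```python
from bar import *
lidlook('k',side=False);bar('k')
```

```text
t 18.5333 [ 0.4836 -0.1852  0.1632] F [-0.21 -0.61 -2.01] T [-0.023  0.112  0.064] w 0.0232 j6 0.81 zyaw -70.7
wrist lid top at axis 155.24 edge below mouth 21.26 tilt [ 0.    -0.001] 6179
[ 0.48406 -0.18526  0.03691]
k bar yaw [36.6, 36.6]
```

Request:
move_arm --offset '[[0, 0, 0], [0, 0, 0], [0, 0, 0]]' --turn '[[0, 0.04, 0], [0, 0.03, 0], [0, 0, 0]]' --claw '[0.46, 0.46, 0.46]'

```text
time_s: 18.83
tcp_pos: [0.4836, -0.1852, 0.1632]
tcp_rot: [-0.277, 2.081, -2.08]
ft_force: [-0.9, 0.2, -4.3]
width: 0.023
```

Run:
```python
from bar import *
lidlook('l',side=False);bar('l')
```

```text
t 18.8333 [ 0.4836 -0.1852  0.1632] F [-0.9   0.19 -4.28] T [-0.138  0.026  0.135] w 0.023 j6 0.883 zyaw -74.9
wrist lid top at axis 155.13 edge below mouth 21.37 tilt [ 0.    -0.001] 6181
[ 0.48396 -0.18538  0.03692]
l bar yaw [32.7, 33.3]
```

Request:
move_arm --offset '[[0, 0, 0], [0, 0, 0], [0, 0, 0]]' --turn '[[0, 0.04, 0], [0, 0.03, 0], [0, 0, 0]]' --claw '[0.46, 0.46, 0.46]'

```text
time_s: 19.13
tcp_pos: [0.4835, -0.1851, 0.1631]
tcp_rot: [-0.207, 2.12, -2.119]
ft_force: [0.4, -0.3, -7.5]
width: 0.0235
```

Run:
```python
from bar import *
lidlook('m',side=False);bar('m')
```

```text
t 19.1333 [ 0.4835 -0.1851  0.1631] F [ 0.36 -0.29 -7.47] T [-0.088  0.042  0.202] w 0.0235 j6 0.952 zyaw -78.9
wrist lid top at axis 155.06 edge below mouth 21.44 tilt [ 0.    -0.003] 6178
[ 0.48394 -0.18537  0.03692]
m bar yaw [28.9, 28.3]
```

Request:
move_arm --offset '[[0, 0, 0], [0, 0, 0], [0, 0, 0]]' --turn '[[0, 0.04, 0], [0, 0.03, 0], [0, 0, 0]]' --claw '[0.46, 0.46, 0.46]'

```text
time_s: 19.43
tcp_pos: [0.4835, -0.1851, 0.1631]
tcp_rot: [-0.135, 2.157, -2.157]
ft_force: [-0.2, -1.3, -9.3]
width: 0.0229
```

Run:
```python
from bar import *
lidlook('n',side=False);bar('n')
```

```text
t 19.4333 [ 0.4835 -0.1851  0.1631] F [-0.16 -1.26 -9.26] T [-0.208  0.071  0.214] w 0.0229 j6 1.022 zyaw -82.9
wrist lid top at axis 154.92 edge below mouth 21.58 tilt [ 0.001 -0.003] 6183
[ 0.48385 -0.18542  0.03695]
n bar yaw [25.0, 25.8]
```

Request:
move_arm --offset '[[0, 0, 0], [0, 0, 0], [0, 0, 0]]' --turn '[[0, 0.04, 0], [0, 0.03, 0], [0, 0, 0]]' --claw '[0.46, 0.46, 0.46]'

```text
time_s: 19.73
tcp_pos: [0.4835, -0.1851, 0.163]
tcp_rot: [-0.061, 2.194, -2.194]
ft_force: [-0.2, -0.9, -11.6]
width: 0.0231
```

Run:
```python
from bar import *
lidlook('o',side=False);bar('o')
```

```text
t 19.7333 [ 0.4835 -0.1851  0.163 ] F [ -0.18  -0.88 -11.62] T [-0.154 -0.042  0.303] w 0.0231 j6 1.092 zyaw -86.9
wrist lid top at axis 154.83 edge below mouth 21.67 tilt [ 0.001 -0.002] 6178
[ 0.48387 -0.1854   0.03692]
o bar yaw [21.6, 20.8]
```

Request:
move_arm --offset '[[0, 0, 0], [0, 0, 0], [0, 0, 0], [0, 0, 0], [0, 0, 0], [0, 0, 0], [0, -3, 0], [0, -8, 0], [0, -15, 0], [0, -20, 0], [0, -25, 0], [0, -25, 0]]' --turn '[[0, -0.06, 0], [0, -0.08, 0], [0, -0.08, 0], [0, -0.07, 0], [0, 0, 0], [0, 0, 0], [0, 0, 0], [0, 0, 0], [0, 0, 0], [0, 0, 0], [0, 0, 0], [0, 0, 0]]' --claw '[0.46, 0.46, 0.46, 0.46, 0.2, 0, 0, 0, 0, 0, 0, 0]'

```text
time_s: 20.78
tcp_pos: [0.4835, -0.185, 0.2609]
tcp_rot: [-0.353, 2.036, -2.035]
ft_force: [0.6, -0.7, 0.2]
width: 0.0422
```

Request:
move_arm --offset '[[0, -20, 0], [10, -10, 0], [20, 0, 0], [0, 0, 0], [0, 0, 0]]' --turn '[[0, 0, 0], [0, 0, 0], [0, 0, 0], [0, 0, 0], [0, 0, 0]]' --claw '[0, 0, 0, 0, 0]'

```text
time_s: 21.2
tcp_pos: [0.4543, -0.1955, 0.2894]
tcp_rot: [-0.352, 2.036, -2.036]
ft_force: [-1.1, -0.8, 0.2]
width: 0.0426
```

Run:
```python
from bar import *
lidlook('p');bar('p')
im,d,m=snap('top','p_top')
for tgt in ['oil','dish','movement']:
    for n in ['side','top']:
        for r in models.search_frame(n,tgt)[:1]:
            x=r['rect'];print(tgt,n,round(r['score'],2),[int(x[0]*560),int(x[1]*420),int(x[2]*560),int(x[3]*420)])
im=cv2.imread('pics/pside.png');cv2.imwrite('pics/psidec.png',cv2.resize(im[90:400,150:450],(580,600),interpolation=cv2.INTER_CUBIC))
```

```text
t 21.2 [ 0.4543 -0.1955  0.2894] F [-1.14 -0.81  0.2 ] T [-0.008 -0.005 -0.027] w 0.0426 j6 0.761 zyaw -70.4
wrist lid top at axis 154.66 edge below mouth 21.84 tilt [ 0.    -0.001] 3985
[ 0.48366 -0.18555  0.03682]
side lid top at axis 156.2 edge below mouth 20.3 tilt [-0.005  0.017] 264
p bar yaw []
oil side 0.56 [358, 197, 16, 30]
oil top 0.75 [268, 140, 14, 15]
dish side 0.77 [209, 338, 44, 44]
dish top 0.63 [413, 250, 24, 11]
movement side 0.71 [235, 128, 21, 13]
movement top 0.93 [133, 254, 25, 23]
```

View pics/psidec.png

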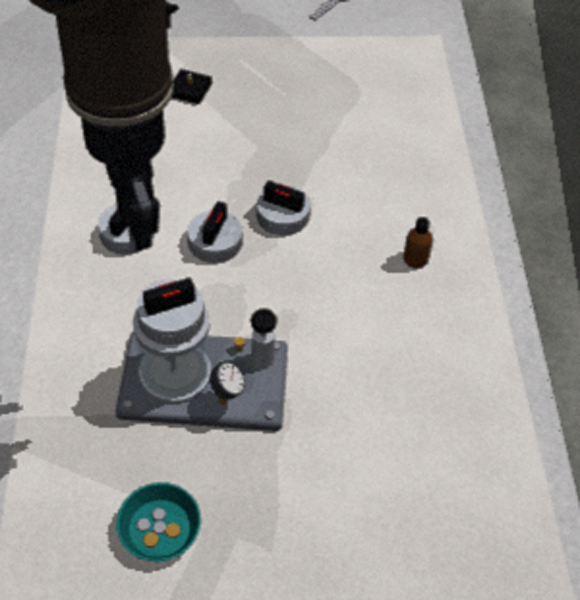

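View pics/pwrist.png

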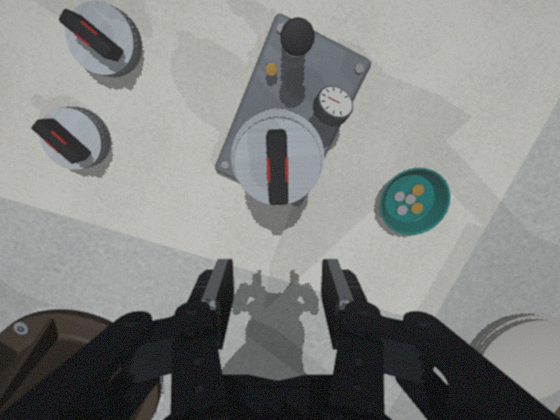

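The wrist picture shows the lid level on the neck at (278,160) with the fingers clear. The side picture shows the oil bottle, dish and movement where they were at the start. I'll hand in.

Run:
```python
from h import *
print(workorder.hand_in())
```

```text
the job is handed in; nothing more can be done
None
```

The tester is closed: the lid is screwed on hand-tight and level, and the robot is clear of it. I handed the job in at about 21.6 s of the 67 s allowed.

- **Lid and placing:** I took the lid farthest to the robot's left and set it on the neck. It touched the thread 14.8 mm below the mouth, and I pressed with about 25 N at most (the limit is 50 N).
- **Back turn:** With the fingers loose, it rode up to at least 13.4 mm in the picture I took, then dropped to 17.0 mm and lay level. That drop is the click.
- **Tightening:** I turned it forwards about 134° by the bar. The last torque was 0.30 N m, which is about 21 N on the gasket (it needs 8 N and is damaged above 40 N).
- **Last checks:** After release, the wrist camera put the lid's lower edge 21.8 mm below the mouth with no tilt. The bar grip had not turned back visibly, and the oil bottle, dish and movement looked unmoved.
- **Disagreements:** The side camera read the lid 1 to 1.5 mm higher than the wrist camera throughout, about what its calibration allows. At the end it also showed a tilt of 0.017, which I put down to noise from few pixels. The network's last box for the dish in the top picture was too small, probably because the arm hid part of it. The automatic reading of the bar's angle found nothing in the last picture, so I judged that angle by eye.

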